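Set the running clearance of the carving turntable

ROBOT

A 6-joint arm with a two-finger parallel gripper is mounted at the origin on a cart in front of the work surface, level with it; the furniture and walls round the work are solid. World frame = base frame: x ahead of the robot, y to its left, z up, the work surface at z = 0. Lengths are in m, angles in rad, forces in N, time in s.
With the tool pointing down it reaches from about 0.375 to 0.9 m from the base axis. Payload 3.1 kg.
Tool frame: the origin (TCP) lies on the centre line of the jaws, within the pads' length; the fingertips stand 22 mm ahead of it and the grasp point (between the pads) lies 3 mm ahead of it; z points along the fingers, y is the line along which they close (so a half turn about z gives the same grasp; the last joint's range is limited). The gripper opens to 87 mm and grips with 3 to 60 N. Pads are 19 mm wide; open, the fingers measure 117 mm over their backs; the gripper's body (75 mm by 190 mm) begins 51 mm behind the grasp point.
Start: joints at [-1.359, 0.527, 1.433, -0, 1.181, -0.178], TCP at [0.238, -0.578, 0.223] pointing down, gripper open.
Joint ranges: [-3.08, 3.08], [-0.75, 2.2], [0.22, 2.44], [-1.43, 4.57], [0, 2.65], [-2.85, 2.85]. Speed limits (rad/s): [2.79, 2.79, 3.14, 3.14, 3.14, 3.14].

INTERFACE

Orientations are given as a unit quaternion [x, y, z, w].
In Python, from workcell import env gives the robot as it stands.
- The arm moves only by the tool jog_arm, never from a script. Its argument "targets" is a list of rows, each an object with "xyz": the shift along the tool's x, y, z in cm, a list of three; "yaw": the turn about the tool's z in degrees. A call has exactly 8 rows; each row shifts and turns the commanded pose from where the row before left it, along the tool's axes as they then stand; what a row does not reach is not made up. A row lasts 1/8 s, in which the tool goes at most 62.5 mm and 10.7 degrees, less where a joint would pass 70% of its speed; a pose out of reach is approached as far as the arm can. A call is refused whole if a number of a shift passes 6.25 or a number of a turn 10.7, either way. A call with a gripper value outside its range is refused whole. "grip" is the finger opening in cm, from 0 to 8.7, set as the call begins (left out, the last holds). The fingers move at their own pace and stop on an object; "force" is the grip in N (left out, the last holds). Time passes only in rows, so rows that do not move let the fingers close, or fill a call up. It gives the time, the measured TCP pose, the force, the opening and the grip force at its end, in the units of the state.
- env.get_obs(): the state, without advancing time (a new reading comes with each control period).
- env.read_camera(name): name is "scene" or "top" or "wrist"; returns a dict with "img" (400x640x3 uint8, red, green, blue), "K" (3x3 intrinsics, pixels), "T" (4x4, takes a point from camera to world coordinates); the wrist camera has in their place "tool_from_camera" (4x4, takes a point from camera to tool coordinates, whose origin is the TCP and whose axes are the flange's). Camera axes: x right, y down, z forward; pixel columns grow to the right and rows downward; lengths in m; the calibration is good to about 2 mm. A picture is of the moment at which its call begins: read the wrist's pose just before it. There is no depth.
- env.sign_off(): hands the job in; it is judged then, once.
The state is a dict: "time": time; "joint_positions": joint angles; "joint_vel": joint speeds; "joint_torque": joint torques, N m; "tool_pos": TCP position; "tcp_rot": TCP orientation; "ft_force": force on the tool from outside, world axes, zero at the start; "wrist_torque": the same for the moment, N m; "grip_width": finger opening in m; "finger_force": force on a finger pad.
Only numpy, scipy, OpenCV 4.12 (cv2) and the standard library are available. Lean on these libraries where they do the work, as an engineer would, in place of code of your own. Each camera call takes 0.05 s, during which the arm holds its last target. There are 200 camera calls.

TASK

The turntable's bearing needs its clearance set. Drive the locking pin fully home with the iron mallet, so that the head cannot creep round, and lay the mallet back on the bench, clear of the turntable; keep the gripper itself off the pin. Then run the knurled nut down clockwise until it bottoms out, back it off a quarter turn, and finish with the gripper still holding the nut there, so that I can fit the lock screw; leave the other things on the bench where they are.

Things in the scene. Friction and masses are not known exactly. Their poses are not given: they have to be found in the camera images.
- mallet: Round iron mallet (carver's dummy), 185 mm long, 0.68 kg, lying on its side. Origin on the bench under its middle; +y runs along the wooden handle (y -23 to 92 mm, 27 mm thick, its middle 30 mm up beside the head, sinking to 14 mm at the butt). Head 62 mm across, y -92 to -23 mm. It strikes with the side of the head that lies on the bench (z = 0 in its frame).
- mallet_head (a point): Centre of the mallet's iron head, 32 mm above the bench when it lies there; (0, -57, 32) mm in the mallet's frame. A moderate grip on the handle close behind the head (about 60 N) holds it through a blow; gripped much harder it squirms in the fingers.
- turntable: Bench turntable, its board off, bolted down; origin on the bench on its upright axis. Four-lugged base (116 mm from the axis), dark round head 190 mm across, face at 48 mm, hub of radius 38 to 56 mm and washer of radius 29 to 60 mm height; fixed 25 mm threaded stud, top at 104 mm. Locking pin 78 mm from the axis towards +y.
- pin_top (a point): Middle of the flat top of the locking pin's round head: 14 mm flat on an 18 mm head, 7 mm thick, above a boss 24 mm across; 67 mm above the bench when home. A fixed upright hose stands behind the turntable (x 0.67 to 0.73, y 0.06 to 0.09 m, 0.5 m tall); its foot lies along the bench to the left, 28 mm high: keep the mallet's handle clear of it.
- locking_pin (a joint): How far the locking pin still stands proud, m: 0.009 to 0.012 at the start, 0 = home, its head down on the boss. Its spring shank grips the hole: about 9 N moves it, it stays where driven. Until it is home the turntable head can be turned; if it is turned, the pin will not enter.
- nut_top (a point): Centre of the top face of the knurled adjusting nut, on the axis: 45 mm across, 26 mm high, four slots a quarter turn apart in its top edge; the stud stands about 16 mm above it. 86 mm above the bench when bottomed, 3 mm higher for each turn (0.48 mm per rad).
- adjusting_nut (a joint): Angle of the nut from its bottomed-out position, rad: 2.0 to 3.4 at the start, falling to a dead stop at 0 as it is turned clockwise seen from above, growing as it is backed off anticlockwise. It turns with about 0.12 N m of drag and stays where it is left.
- scriber: Bystander: pen-like scriber, 144 mm long, between mallet and turntable; origin under its middle.
- chisel_claw: Bystander: stone chisel, 188 mm long; origin under its middle.
- oil_bottle: Bystander: oil bottle, 43 mm across, 137 mm tall; origin under its middle.
- dust_brush: Bystander: flat dust brush, 216 mm long; origin under its middle.
- offcut: Bystander: pale stone offcut, 47 x 56 x 36 mm; origin under its middle.

How it is judged:
On the way, in this order (a step that is already met when the one before it is completed fails the run):
1. the locking pin is driven home (within 2 mm) (value of joint locking_pin below 0.002 m), for 0.1 s.
2. the nut is bottomed out (within 0.08 rad of its stop) (value of joint adjusting_nut below 0.08 rad), for 0.1 s.
At the end, for the whole second after the job is handed in: The nut stands a quarter turn (1.57 rad, within 0.35) above its bottomed-out position, still, and gripped by the fingers with more than 2 N; the locking pin is home within 2.5 mm; the mallet lies still on the bench (head centre below 45 mm), not touching the turntable (value of joint adjusting_nut between 1.22 and 1.92 rad and velocity of joint adjusting_nut between -0.1 and 0.1 rad/s and contact force between the fingers and adjusting_nut above 2 N and value of joint locking_pin below 0.0025 m and height (world z) of mallet_head below 0.045 m and linear speed of mallet below 0.03 m/s and contact force between mallet and turntable below 0.2 N); the arm keeps its last pose, push and grip.
It fails at once if the gripper or arm touches the locking pin (contact force between any of the fingers, the arm and locking_pin above 1 N).
It fails at once if another thing on the bench is shifted by more than 40 mm (distance of any of scriber, chisel_claw, oil_bottle, dust_brush, offcut from where it was at the start of the episode above 0.04 m).
It also fails if it takes over 72 s, if anything falls off the work surface, if the arm or the gripper's body presses on something with over 40 N, if the wrist force passes 120 N, or if a joint passes its speed limit or range.

## Working session

There is one attempt and no reset: what is moved stays moved. The work goes in short steps, Python scripts to look and compute and a tool call to move; the robot and the scene stay as the last step left them, time stands still between calls to the robot, and variables do not carry over. Pictures are saved under pics/ and viewed, at most 10 in all, crops included, and the job is handed in when it is done.

Besides the shell and the picture viewer there is one more tool, called after "Request:" as name([rows], argument=value, ...), one row to a line, values as JSON. jog_arm: Moves the arm, as the interface text tells. Its arguments: {"type":"object","properties":{"targets":{"type":"array","items":{"type":"object","properties":{"xyz":{"type":"array","items":{"type":"number"}},"yaw":{"type":"number"}}}},"grip":{"type":"number"},"force":{"type":"number"}},"required":["targets"]}

```bash
mkdir -p pics; ls
cat > h.py <<'E'
import numpy as np, cv2
from workcell import env
from scipy.spatial.transform import Rotation as R
def snap(n,f):
    c=env.read_camera(n); cv2.imwrite('pics/'+f,c['img'][:,:,::-1]); return c
def ray(c,u,v,z):
    K,T=np.array(c['K']),np.array(c['T'])
    d=T[:3,:3]@np.linalg.solve(K,[u,v,1]); o=T[:3,3]
    return o+d*(z-o[2])/d[2]
def proj(c,p):
    K,T=np.array(c['K']),np.array(c['T'])
    q=K@(T[:3,:3].T@(np.array(p)-T[:3,3])); return q[:2]/q[2]
E
python3 - <<'E'
from h import *
import pickle
o=env.get_obs(); print(o)
cs={}
for n in('top','scene'):
    cs[n]=snap(n,n+'0.png'); print(n,cs[n]['K'],cs[n]['T'])
pickle.dump(cs,open('cs.pkl','wb'))
E
```

```text
pics
{'time': 0.0, 'joint_positions': array([-1.35948432e+00,  5.28487221e-01,  1.43389924e+00, -3.63405703e-05,
        1.18135544e+00, -1.78478073e-01]), 'joint_vel': array([ 5.26447797e-04,  3.67040500e-05,  7.41338950e-04, -1.02325668e-04,
        1.64190334e-04,  1.26807721e-03]), 'joint_torque': array([-1.66372942e-03, -4.40041888e+01, -1.76591885e+01,  6.32674573e-02,
        5.83116850e-02, -1.76825538e-04]), 'tool_pos': array([ 0.23737269, -0.5773877 ,  0.22165965]), 'tcp_rot': array([ 9.81066096e-01,  1.93670234e-01, -3.44413172e-05, -1.07420407e-03]), 'ft_force': array([ 0.0973963 , -1.03161177, -0.58425657]), 'wrist_torque': array([0.0517271 , 0.02880862, 0.02371421]), 'finger_force': 0.0, 'grip_width': 0.08709489836633844}
top [[477.52049517   0.         315.48641425]
 [  0.         477.52049517 198.55305507]
 [  0.           0.           1.        ]] [[-0.01551617 -0.98932469  0.14489966  0.33185348]
 [-0.99980217  0.01354756 -0.01456294  0.03308118]
 [ 0.01244444 -0.14509695 -0.98933918  1.57405855]
 [ 0.          0.          0.          1.        ]]
scene [[494.54219364   0.         332.31549479]
 [  0.         494.54219364 205.64045416]
 [  0.           0.           1.        ]] [[-0.68644076 -0.51468119  0.51371427 -0.23614421]
 [-0.72714975  0.49284564 -0.47786651  0.76064319]
 [-0.00723293 -0.70157426 -0.71255964  1.21404292]
 [ 0.          0.          0.          1.        ]]
```

View pics/top0.png

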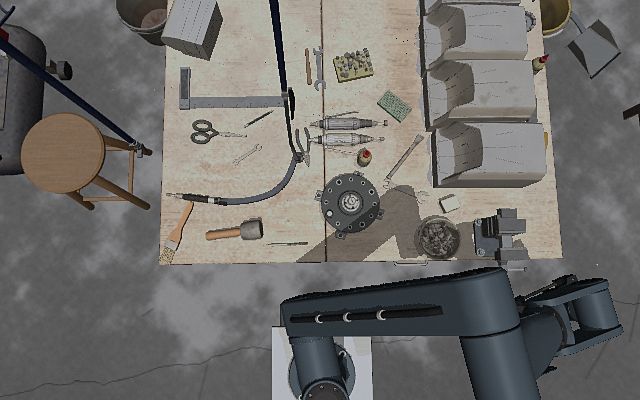

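View pics/scene0.png

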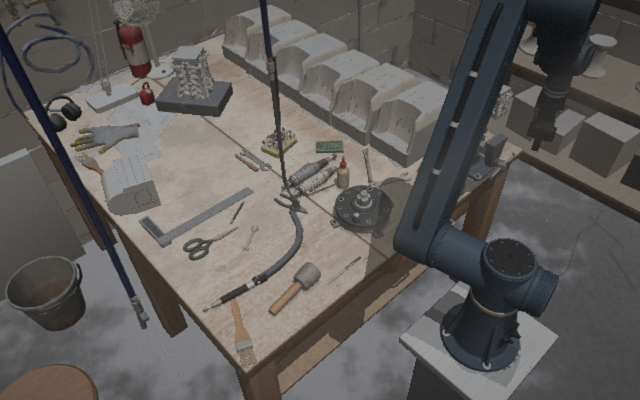

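The top view shows the mallet (head ≈ (250,229), butt ≈ (207,236)), the turntable ≈ (351,203) and the scriber ≈ (288,243). I'll zoom in next.

Run:
```python
import cv2,numpy as np
t=cv2.imread('pics/top0.png');s=cv2.imread('pics/scene0.png')
a=cv2.resize(t[165:245,305:405],(400,320),interpolation=cv2.INTER_CUBIC)
b=cv2.resize(s[175:255,310:410],(400,320),interpolation=cv2.INTER_CUBIC)
c=cv2.resize(t[205:260,190:290],(400,220),interpolation=cv2.INTER_CUBIC)
d=cv2.resize(s[255:310,260:360],(400,220),interpolation=cv2.INTER_CUBIC)
cv2.imwrite('pics/z1.png',np.vstack([np.hstack([a,b]),np.hstack([c,d])]))
```

```text
(no output)
```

View pics/z1.png

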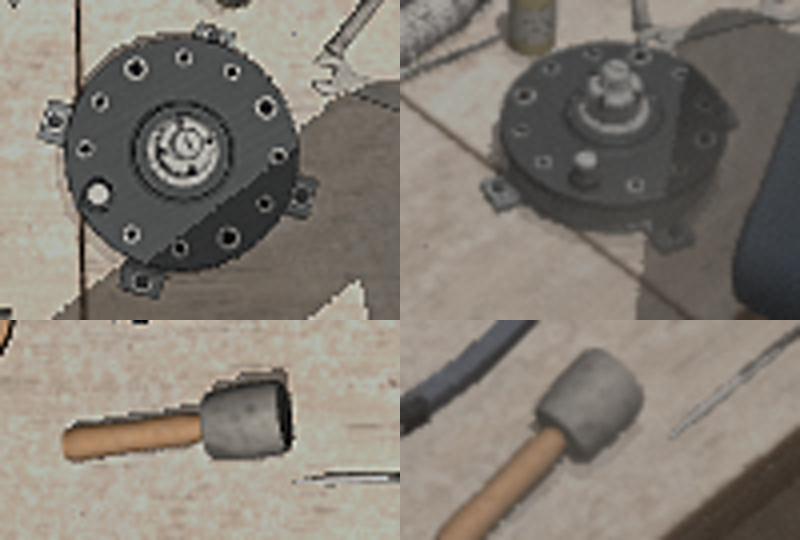

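The zoom shows the pin head at about (97,194) in the top crop and (585,158) in the scene crop. The stud top is at (187,143) and (613,70). The mallet head spans u 202–292 and the butt is at (65,442).

```bash
cat > m.py <<'E'
from h import *
import pickle
cs=pickle.load(open('cs.pkl','rb')); t,s=cs['top'],cs['scene']
Z=lambda u,v,u0,v0:(u0+(u+.5)/4-.5,v0+(v+.5)/4-.5)
def tri(a,b):
    A=[];B=[]
    for c,(u,v) in((t,a),(s,b)):
        K,T=np.array(c['K']),np.array(c['T']); d=T[:3,:3]@np.linalg.solve(K,[u,v,1]); d/=np.linalg.norm(d)
        P=np.eye(3)-np.outer(d,d); A.append(P);B.append(P@T[:3,3])
    return np.linalg.lstsq(np.vstack(A),np.hstack(B),rcond=None)[0]
E
python3 - <<'E'
from m import *
P=Z(97,194,305,165),Z(185,158,310,175); S=Z(187,143,305,165),Z(213,70,310,175)
print('pin tri',tri(*P),'ray',ray(t,*P[0],.077),ray(s,*P[1],.077))
print('stud',tri(*S),ray(t,*S[0],.104),ray(s,*S[1],.104))
print('disc',ray(t,*Z(182,152,305,165),.048))
for n,u,v,z in(('butt',65,122,.014),('junc',202,104,.03),('headface',288,96,.032),('headmid',246,99,.032)):
    print(n,ray(t,*Z(u,v,190,205),z))
print('headmid s',ray(s,*Z(590-400,404-320,260,255),.032),'junc s',ray(s,*Z(551-400,441-320,260,255),.03))
for u,v in((298,160),(400,157)): print('scriber',ray(t,*Z(u,v,190,205),.005))
E
```

```text
pin tri [ 0.50434054 -0.03029084  0.07677569] ray [ 0.50406262 -0.03048569  0.077     ] [ 0.5044573  -0.02994358  0.077     ]
stud [ 0.54106813 -0.09970535  0.10174494] [ 0.53989848 -0.10018483  0.104     ] [ 0.54037281 -0.0973172   0.104     ]
disc [ 0.54054201 -0.10102725  0.048     ]
butt [0.44488285 0.36889927 0.014     ]
junc [0.45663991 0.25539932 0.03      ]
headface [0.46193686 0.18585861 0.032     ]
headmid [0.46000235 0.21970286 0.032     ]
headmid s [0.45700118 0.22010032 0.032     ] junc s [0.45285352 0.26153759 0.03      ]
scriber [0.41168555 0.18032561 0.005     ]
scriber [0.41289023 0.09696662 0.005     ]
```

Axis ≈ (0.540, -0.100) and pin ≈ (0.504, -0.030), which are 78 mm apart as they should be. The mallet head is at (0.459, 0.220) with its handle nearly along +y. Next, a planner helper.

```bash
cat >> h.py <<'E'
def th(o):
    y=R.from_quat(o['tcp_rot']).as_matrix()[:,1]; return np.degrees(np.arctan2(y[1],y[0]))
def plan(p,a,wps):
    """wps: (target xyz, target theta deg, rows); prints tool-frame rows, pose tracked with rounding"""
    p=np.array(p,float)
    for q,b,n in wps:
        for i in range(n,0,-1):
            d=(np.array(q)-p)/i; w=np.radians(a)
            ex=np.array([-np.sin(w),np.cos(w),0]); ey=np.array([np.cos(w),np.sin(w),0]); ez=np.array([0,0,-1.])
            r=np.round(100*np.array([d@ex,d@ey,d@ez]),2)
            y=round(-(b-a)/i,1); print(list(map(float,r)),y)
            p=p+(r[0]*ex+r[1]*ey+r[2]*ez)/100; a-=y
        print('->',p.round(4),round(a,1))
E
python3 - <<'E'
from m import *
o=env.get_obs(); R_=R.from_quat(o['tcp_rot']).as_matrix(); print(R_.round(3),th(o))
plan(o['tool_pos'],th(o),[([.5,-.2,.24],5.3,8),([.4546,.2678,.17],5.3,8)])
from h import *
for n,u,v,z in(('hose',232,200,.02),('bottle',364,158,.06),('hose2',222,203,.02)): print(n,ray(t,u,v,z))
E
```

```text
[[ 0.925  0.38  -0.   ]
 [ 0.38  -0.925  0.002]
 [ 0.    -0.002 -1.   ]] -67.66554262738174
[4.83, -3.12, -0.23] -9.1
[5.26, -2.31, -0.23] -9.1
[5.56, -1.45, -0.23] -9.1
[5.72, -0.56, -0.23] -9.1
[5.74, 0.36, -0.22] -9.1
[5.61, 1.26, -0.23] -9.2
[5.33, 2.14, -0.22] -9.1
[4.93, 2.96, -0.23] -9.2
-> [ 0.5  -0.2   0.24] 5.3
[5.88, -0.02, 0.88] 0.0
[5.87, -0.02, 0.87] 0.0
[5.88, -0.02, 0.88] 0.0
[5.87, -0.02, 0.87] 0.0
[5.88, -0.02, 0.88] 0.0
[5.87, -0.02, 0.87] 0.0
[5.88, -0.03, 0.88] 0.0
[5.87, -0.02, 0.87] 0.0
-> [0.4546 0.2678 0.17  ] 5.3
hose [0.55841587 0.28418073 0.02      ]
bottle [ 0.68461446 -0.14891279  0.06      ]
hose2 [0.548931   0.31678063 0.02      ]
```

Request:
jog_arm([
  {"xyz": [4.8,-3.1,-0.2],"yaw": -9.1},
  {"xyz": [5.3,-2.3,-0.2],"yaw": -9.1},
  {"xyz": [5.6,-1.4,-0.2],"yaw": -9.1},
  {"xyz": [5.7,-0.6,-0.2],"yaw": -9.1},
  {"xyz": [5.7,0.4,-0.2],"yaw": -9.1},
  {"xyz": [5.6,1.3,-0.2],"yaw": -9.2},
  {"xyz": [5.3,2.1,-0.2],"yaw": -9.1},
  {"xyz": [4.9,3.0,-0.2],"yaw": -9.2},
])

```text
time: 1.1
tool_pos: [0.5016, -0.2004, 0.2385]
tcp_rot: [0.672, 0.741, -0.0, -0.0]
ft_force: [0.7, 0.4, 0.3]
grip_width: 0.0871
finger_force: 0.0
```

Request:
jog_arm([
  {"xyz": [5.9,0,0.8],"yaw": 0},
  {"xyz": [5.9,0,0.8],"yaw": 0},
  {"xyz": [5.9,0,0.8],"yaw": 0},
  {"xyz": [5.9,0,0.8],"yaw": 0},
  {"xyz": [5.9,0,0.8],"yaw": 0},
  {"xyz": [5.9,0,0.8],"yaw": 0},
  {"xyz": [5.9,-0.1,0.8],"yaw": 0},
  {"xyz": [5.7,-0.1,0.8],"yaw": 0},
], grip=6)

```text
time: 2.1
tool_pos: [0.4547, 0.2675, 0.1742]
tcp_rot: [0.673, 0.739, -0.0, -0.0]
ft_force: [0.6, -0.9, -0.2]
grip_width: 0.0601
finger_force: 0.0
```

Run:
```python
from m import *
import pickle
o=env.get_obs(); print(o['tool_pos'],th(o),o['joint_positions'],o['joint_vel'].round(2))
w=snap('wrist','w1.png'); pickle.dump((o,w),open('w1.pkl','wb')); print(w['K'],w['tool_from_camera'])
s2=snap('scene','s1.png')
```

```text
[0.45468597 0.26752728 0.17416383] 5.34573901666761 [ 3.19889757e-01  4.64280434e-01  1.72642027e+00 -1.03657652e-04
  9.51147887e-01  2.26649204e-01] [ 0.89  0.3  -0.35 -0.    0.03  0.88]
[[293.24430133   0.         313.12166615]
 [  0.         293.24430133 200.77895086]
 [  0.           0.           1.        ]] [[-5.45271660e-04 -9.65961330e-01 -2.58685934e-01  7.07794619e-02]
 [ 9.99999221e-01 -2.36160352e-04 -1.22600198e-03  1.01716995e-04]
 [ 1.12317914e-03 -2.58686401e-01  9.65960705e-01 -1.62476534e-01]
 [ 0.00000000e+00  0.00000000e+00  0.00000000e+00  1.00000000e+00]]
```

View pics/w1.png

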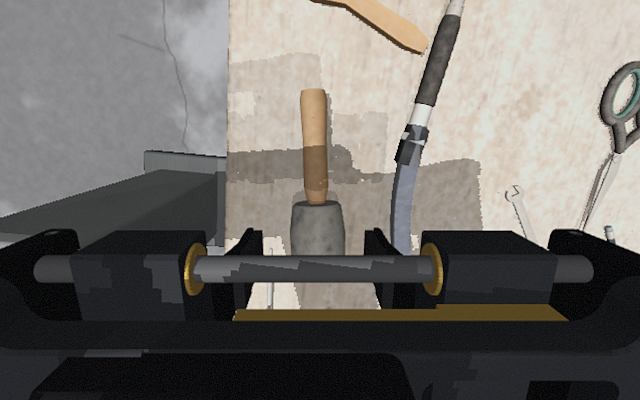

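The wrist view shows the handle from butt (313,90) to junction (316,203), with the head below it at u 292–344. The hose is well to the right (≈400).

Run:
```python
from h import *
import pickle
o,w=pickle.load(open('w1.pkl','rb'))
T=np.eye(4);T[:3,:3]=R.from_quat(o['tcp_rot']).as_matrix();T[:3,3]=o['tool_pos']
c=dict(K=w['K'],T=T@np.array(w['tool_from_camera']))
for n,u,v,z in(('butt',314,90,.014),('junc',316.5,203,.04),('headL',291,206,.032),('headR',344,206,.032)): print(n,ray(c,u,v,z))
o=env.get_obs();print(o['tool_pos'],th(o),o['joint_vel'].round(2))
```

```text
butt [0.44571795 0.37011365 0.014     ]
junc [0.45894348 0.25678327 0.04      ]
headL [0.4321148  0.24868111 0.032     ]
headR [0.48913765 0.25400786 0.032     ]
[0.45346286 0.27026188 0.1736576 ] 5.701836262853563 [-0.08 -0.02  0.03 -0.06  0.01 -0.06]
```

Request:
jog_arm([
  {"xyz": [0,0.37,3.0],"yaw": -0.6},
  {"xyz": [0,0,4.0],"yaw": 0},
  {"xyz": [0,0,4.0],"yaw": 0},
  {"xyz": [0,0,2.0],"yaw": 0},
  {"xyz": [0,0,0.7],"yaw": 0},
  {"xyz": [0,0,0],"yaw": 0},
  {"xyz": [0,0,0],"yaw": 0},
  {"xyz": [0,0,0],"yaw": 0},
])

```text
time: 3.2
tool_pos: [0.4596, 0.2662, 0.0386]
tcp_rot: [0.67, 0.743, 0.001, 0.0]
ft_force: [0.1, 0.1, 1.6]
grip_width: 0.06
finger_force: 0.0
```

Request:
jog_arm([
  {"xyz": [0.45,-0.2,0.5],"yaw": 0},
  {"xyz": [0,0,0],"yaw": 0},
  {"xyz": [0,0,0],"yaw": 0},
  {"xyz": [0,0,0],"yaw": 0},
  {"xyz": [0,0,0],"yaw": 0},
  {"xyz": [0,0,0],"yaw": 0},
  {"xyz": [0,0,0],"yaw": 0},
  {"xyz": [0,0,0],"yaw": 0},
])

```text
time: 4.2
tool_pos: [0.4565, 0.2702, 0.0326]
tcp_rot: [0.67, 0.743, 0.0, -0.0]
ft_force: [-0.5, -0.1, -0.1]
grip_width: 0.06
finger_force: 0.0
```

Request:
jog_arm([
  {"xyz": [0,0,0],"yaw": 0},
  {"xyz": [0,0,0],"yaw": 0},
  {"xyz": [0,0,0],"yaw": 0},
  {"xyz": [0,0,0],"yaw": 0},
  {"xyz": [0,0,0],"yaw": 0},
  {"xyz": [0,0,0],"yaw": 0},
  {"xyz": [0,0,0],"yaw": 0},
  {"xyz": [0,0,0],"yaw": 0},
], grip=1, force=60)

```text
time: 5.2
tool_pos: [0.4577, 0.2707, 0.0349]
tcp_rot: [0.67, 0.743, 0.001, 0.001]
ft_force: [-2.3, -0.7, 16.7]
grip_width: 0.0104
finger_force: 12.9
```

Run:
```python
from h import *
o=env.get_obs(); print(o['tool_pos'],th(o),o['grip_width'],o['finger_force'],o['ft_force'])
s=snap('scene','s2.png')['img'][:,:,::-1]; w=snap('wrist','w2.png')['img'][:,:,::-1]
a=cv2.resize(s[230:330,220:360],(700,500)[0:2] and (420,300)); b=cv2.resize(w,(380,238))
c=np.zeros((300,800,3),np.uint8); c[:,:420]=a; c[:238,420:]=b; cv2.imwrite('pics/z2.png',c)
```

```text
[0.4576837  0.2706818  0.03486667] 5.927897311684358 0.010433175247001023 12.866735178977251 [-2.31535267 -0.6843938  16.71275801]
```

View pics/z2.png

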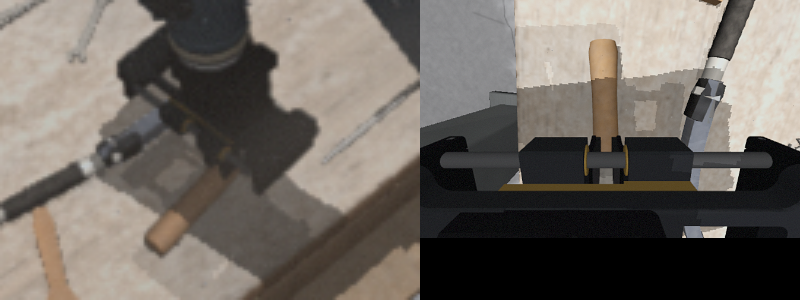

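Run:
```python
import cv2,numpy as np
w=cv2.imread('pics/w2.png')[60:330,230:430]; s=cv2.imread('pics/s2.png')[240:320,260:340]
cv2.imwrite('pics/z3.png',np.hstack([cv2.resize(w,(400,540)),cv2.resize(s,(400,540)[:1]+(540,),interpolation=cv2.INTER_CUBIC)]))
```

```text
(no output)
```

View pics/z3.png

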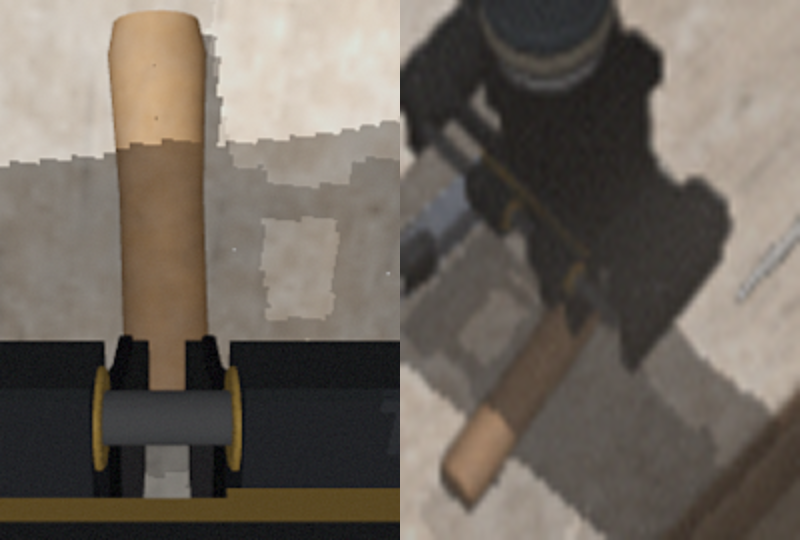

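Run:
```python
from h import *
o=env.get_obs()
w=env.read_camera('wrist')
T=np.eye(4);T[:3,:3]=R.from_quat(o['tcp_rot']).as_matrix();T[:3,3]=o['tool_pos']
C=T@np.array(w['tool_from_camera']);c=dict(K=w['K'],T=C)
print('cam',C[:3,3])
for z in(.0,.014,.028): print(ray(c,309,68,z), ray(c,230+110/2,60+25/2,z),ray(c,230+205/2,60+25/2,z))
# where do fingertips project (inner gap +-5 mm, tip 22 ahead, pad +-9.5)
for x in(-.0095,.0095):
  for z in(-.03,-.01,.01,.022):
    for y in(-.005,.005):
      p=T@np.array([x,y,z,1]); print(x,z,y,proj(c,p[:3]).round(0),end=' ')
  print()
```

```text
cam [0.44995566 0.34091258 0.197445  ]
[0.44448412 0.37325936 0.        ] [0.4298479  0.36913537 0.        ] [0.45932921 0.37219134 0.        ]
[0.44487209 0.37096578 0.014     ] [0.43127365 0.36713421 0.014     ] [0.45866457 0.36997349 0.014     ]
[0.44526005 0.36867221 0.028     ] [0.43269941 0.36513305 0.028     ] [0.45799993 0.36775564 0.028     ]
-0.0095 -0.03 -0.005 [303. 286.] -0.0095 -0.03 0.005 [323. 286.] -0.0095 -0.01 -0.005 [305. 267.] -0.0095 -0.01 0.005 [322. 267.] -0.0095 0.01 -0.005 [306. 252.] -0.0095 0.01 0.005 [321. 252.] -0.0095 0.022 -0.005 [306. 245.] -0.0095 0.022 0.005 [321. 245.] 
0.0095 -0.03 -0.005 [303. 252.] 0.0095 -0.03 0.005 [323. 252.] 0.0095 -0.01 -0.005 [304. 236.] 0.0095 -0.01 0.005 [322. 236.] 0.0095 0.01 -0.005 [305. 224.] 0.0095 0.01 0.005 [321. 224.] 0.0095 0.022 -0.005 [306. 218.] 0.0095 0.022 0.005 [321. 218.]
```

Request:
jog_arm([
  {"xyz": [0,0,0],"yaw": 0},
  {"xyz": [0,0,0],"yaw": 0},
  {"xyz": [0,0,0],"yaw": 0},
  {"xyz": [0,0,0],"yaw": 0},
  {"xyz": [0,0,0],"yaw": 0},
  {"xyz": [0,0,0],"yaw": 0},
  {"xyz": [0,0,0],"yaw": 0},
  {"xyz": [0,0,0],"yaw": 0},
], grip=2.0)

```text
time: 6.35
tool_pos: [0.4576, 0.2707, 0.0342]
tcp_rot: [0.67, 0.743, 0.001, 0.001]
ft_force: [0.1, 0.1, 10.4]
grip_width: 0.0203
finger_force: 4.8
```

Request:
jog_arm([
  {"xyz": [0,0,0],"yaw": 0},
  {"xyz": [0,0,0],"yaw": 0},
  {"xyz": [0,0,0],"yaw": 0},
  {"xyz": [0,0,0],"yaw": 0},
  {"xyz": [0,0,0.4],"yaw": 0},
  {"xyz": [0,0,0.4],"yaw": 0},
  {"xyz": [0,0,0],"yaw": 0},
  {"xyz": [0,0,0],"yaw": 0},
], grip=4.0)

```text
time: 7.35
tool_pos: [0.4564, 0.2702, 0.0245]
tcp_rot: [0.67, 0.743, -0.0, -0.0]
ft_force: [0.4, -0.3, 0.4]
grip_width: 0.0399
finger_force: 0.0
```

Request:
jog_arm([
  {"xyz": [0,0,0],"yaw": 0},
  {"xyz": [0,0,0],"yaw": 0},
  {"xyz": [0,0,0],"yaw": 0},
  {"xyz": [0,0,0],"yaw": 0},
  {"xyz": [0,0,0],"yaw": 0},
  {"xyz": [0,0,0],"yaw": 0},
  {"xyz": [0,0,0],"yaw": 0},
  {"xyz": [0,0,0],"yaw": 0},
], grip=2.0, force=60)

```text
time: 8.35
tool_pos: [0.4567, 0.2703, 0.0247]
tcp_rot: [0.67, 0.743, 0.0, 0.0]
ft_force: [0.3, 0.2, -0.5]
grip_width: 0.023
finger_force: 59.4
```

Request:
jog_arm([
  {"xyz": [0,0,-0.5],"yaw": 0},
  {"xyz": [0,0,-1.5],"yaw": 0},
  {"xyz": [0,0,-2.0],"yaw": 0},
  {"xyz": [0,0,-3.0],"yaw": 0},
  {"xyz": [0,0,-3.0],"yaw": 0},
  {"xyz": [0,0,-2.0],"yaw": 0},
  {"xyz": [0,0,0],"yaw": 0},
  {"xyz": [0,0,0],"yaw": 0},
])

```text
time: 9.35
tool_pos: [0.4552, 0.2699, 0.144]
tcp_rot: [0.67, 0.743, -0.001, -0.001]
ft_force: [-0.7, 0.2, -7.4]
grip_width: 0.0226
finger_force: 59.0
```

Run:
```python
from h import *
o=env.get_obs(); print(o['tool_pos'],th(o),o['grip_width'],o['finger_force'],o['ft_force'],o['wrist_torque'])
plan(o['tool_pos'],th(o),[([.5008,.0215,.15],th(o),8)])
s=snap('scene','s3.png')['img'][:,:,::-1]; w=snap('wrist','w3.png')['img'][:,:,::-1]
cv2.imwrite('pics/z4.png',np.hstack([cv2.resize(s[200:310,230:370],(400,314)),cv2.resize(w,(400,314))]))
```

```text
[0.45516934 0.26988562 0.14396874] 5.924150253292049 0.022599325950861827 58.99861212732503 [-0.66327848  0.22282892 -7.39715748] [ 0.11486771 -0.07504824 -0.07361158]
[-3.15, 0.25, -0.08] -0.0
[-3.15, 0.25, -0.07] -0.0
[-3.15, 0.25, -0.08] -0.0
[-3.15, 0.25, -0.07] -0.0
[-3.14, 0.24, -0.08] -0.0
[-3.15, 0.25, -0.07] -0.0
[-3.14, 0.24, -0.08] -0.0
[-3.15, 0.25, -0.07] -0.0
-> [0.5009 0.0215 0.15  ] 5.9
```

View pics/z4.png

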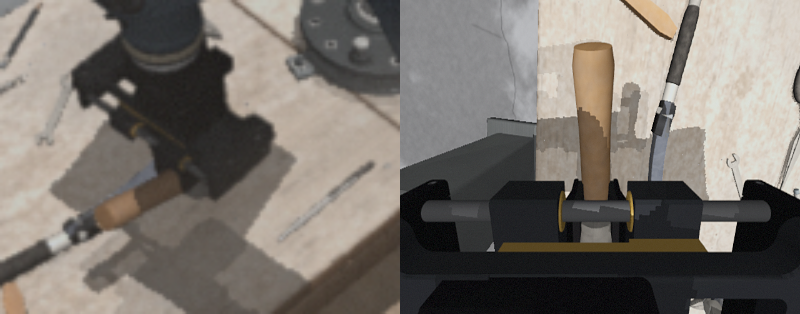

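Run:
```python
from h import *
w=env.read_camera('wrist'); C=np.array(w['tool_from_camera']);K=np.array(w['K'])
cv2.imwrite('pics/w4.png',cv2.resize(w['img'][30:240,240:400,::-1],(480,630)[:1]+(600,)))
for v in(55,62,68,75):
    d=C[:3,:3]@np.linalg.solve(K,[309,v,1]); o=C[:3,3]
    for x in (.099,.104): print(v,x,(o+d*(x-o[0])/d[0]).round(4))
for z in(.0107,):  # expected undrooped butt in tool
    p=np.linalg.inv(C)@np.array([.101,0,z,1]); q=K@p[:3]; print('expected centre',q[:2]/q[2])
```

```text
55 0.099 [ 0.099  -0.0018 -0.023 ]
55 0.104 [ 0.104  -0.0022  0.0017]
62 0.099 [ 0.099  -0.0021 -0.0077]
62 0.104 [ 0.104  -0.0024  0.0197]
68 0.099 [ 0.099  -0.0023  0.0086]
68 0.104 [ 0.104  -0.0027  0.0389]
75 0.099 [ 0.099  -0.0027  0.0328]
75 0.104 [ 0.104  -0.0031  0.0674]
expected centre [313.26129752  64.71796542]
```

View pics/w4.png

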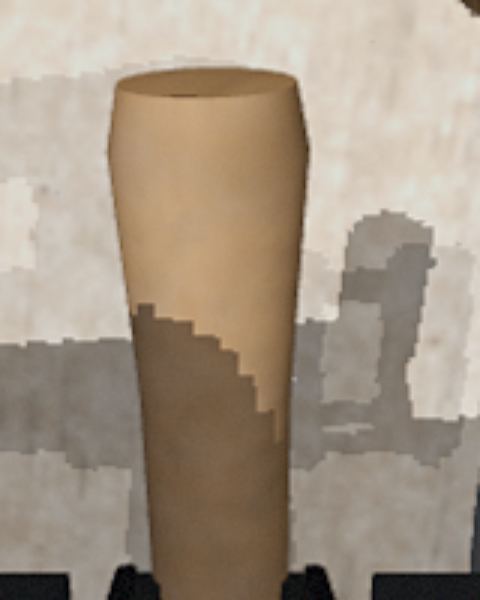

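The mallet is lifted, but its head has drooped about 25° in the fingers: the butt is raised and its end face shows at (207,82) in the crop. I'll set it down again and grip it by the head at its centre of mass. The fingers then stay 12 mm above the striking side.

Request:
jog_arm([
  {"xyz": [0,0,2.0],"yaw": 0},
  {"xyz": [0,0,3.0],"yaw": 0},
  {"xyz": [0,0,2.5],"yaw": 0},
  {"xyz": [0,0,1.2],"yaw": 0},
  {"xyz": [0,0,1.0],"yaw": 0},
  {"xyz": [0,0,0.9],"yaw": 0},
  {"xyz": [0,0,0.8],"yaw": 0},
  {"xyz": [0,0,0.3],"yaw": 0},
])

```text
time: 10.5
tool_pos: [0.4574, 0.2707, 0.0279]
tcp_rot: [0.669, 0.743, 0.001, 0.001]
ft_force: [-0.9, 3.1, 0.5]
grip_width: 0.023
finger_force: 59.4
```

Request:
jog_arm([
  {"xyz": [0,0,0],"yaw": 0},
  {"xyz": [0,0,0],"yaw": 0},
  {"xyz": [0,0,0],"yaw": 0},
  {"xyz": [0,0,0],"yaw": 0},
  {"xyz": [0,0,0],"yaw": 0},
  {"xyz": [0,0,0],"yaw": 0},
  {"xyz": [0,0,0],"yaw": 0},
  {"xyz": [0,0,0],"yaw": 0},
], grip=4.5)

```text
time: 11.5
tool_pos: [0.4564, 0.2702, 0.0276]
tcp_rot: [0.67, 0.743, -0.0, -0.0]
ft_force: [-0.3, -1.0, 0.4]
grip_width: 0.0447
finger_force: 0.0
```

Request:
jog_arm([
  {"xyz": [0,0,-2],"yaw": 0},
  {"xyz": [0,0,-4],"yaw": 0},
  {"xyz": [0,0,-4],"yaw": 0},
  {"xyz": [0,0,-4],"yaw": 0},
  {"xyz": [0,0,0],"yaw": 0},
  {"xyz": [0,0,0],"yaw": 0},
  {"xyz": [0,0,0],"yaw": 0},
  {"xyz": [0,0,0],"yaw": 0},
], grip=8.7)

```text
time: 12.5
tool_pos: [0.4558, 0.27, 0.1664]
tcp_rot: [0.67, 0.743, -0.001, -0.001]
ft_force: [-1.0, -0.9, 0.6]
grip_width: 0.0867
finger_force: 0.0
```

Run:
```python
from h import *
import pickle
o=env.get_obs(); print(o['tool_pos'],th(o),o['joint_vel'].round(3))
w=snap('wrist','w5.png'); pickle.dump((o,w),open('w5.pkl','wb'))
s=snap('scene','s5.png')['img'][:,:,::-1]
cv2.imwrite('pics/z5.png',np.hstack([w['img'][40:360,140:540,::-1],cv2.resize(s[230:330,230:355],(400,320))]))
```

```text
[0.45577884 0.26996069 0.16638885] 5.929817295129604 [-0.    -0.005 -0.007  0.     0.003  0.001]
```

View pics/z5.png

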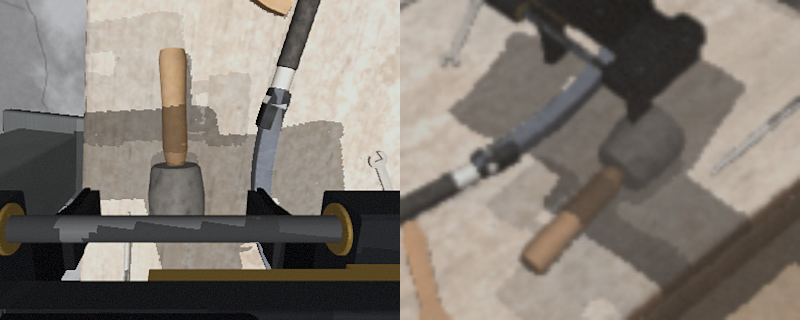

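The mallet lies flat again, with the butt at (312,90) and the junction at (315,205) in the wrist view. The head edges there are 288 and 344, and the hose is clear.

Run:
```python
from h import *
import pickle
o,w=pickle.load(open('w5.pkl','rb'))
T=np.eye(4);T[:3,:3]=R.from_quat(o['tcp_rot']).as_matrix();T[:3,3]=o['tool_pos']
c=dict(K=w['K'],T=T@np.array(w['tool_from_camera']))
b=ray(c,312,90,.014); j=ray(c,315.5,204,.042)
for n,u,v,z in(('headL',288,212,.032),('headR',344,212,.032)): print(n,ray(c,u,v,z))
print(b,j); d=(j-b)[:2]; d/=np.linalg.norm(d); print('angle',np.degrees(np.arctan2(d[0],-d[1])))
# head edges from the rod-free strip below the junction, by scan of the scene camera not needed
h=j[:2]+d*.034; print('head',h)
plan(o['tool_pos'],th(o),[([h[0],h[1],.12],th(o),3)])
```

```text
headL [0.43085711 0.24613833 0.032     ]
headR [0.48983131 0.25230117 0.032     ]
[0.44346565 0.37136195 0.014     ] [0.4585722  0.26069701 0.042     ]
angle 7.773239699706563
head [0.4631708  0.22700944]
[-1.45, 0.1, 1.55] -0.0
[-1.45, 0.1, 1.54] -0.0
[-1.45, 0.09, 1.55] -0.0
-> [0.4632 0.227  0.12  ] 5.9
```

Request:
jog_arm([
  {"xyz": [-2.3,0.2,2.0],"yaw": -1.0},
  {"xyz": [-2.3,0.1,2.6],"yaw": -0.6},
  {"xyz": [0,0,2.5],"yaw": 0},
  {"xyz": [0,0,2.5],"yaw": 0},
  {"xyz": [0,0,2.0],"yaw": 0},
  {"xyz": [0,0,1.5],"yaw": 0},
  {"xyz": [0,0,0.6],"yaw": 0},
  {"xyz": [0,0,0],"yaw": 0},
])

```text
time: 13.6
tool_pos: [0.4646, 0.2249, 0.0305]
tcp_rot: [0.659, 0.752, -0.0, -0.0]
ft_force: [-0.1, -1.1, -0.8]
grip_width: 0.087
finger_force: 0.0
```

Request:
jog_arm([
  {"xyz": [0,0,0],"yaw": 0},
  {"xyz": [0,0,0],"yaw": 0},
  {"xyz": [0,0,0],"yaw": 0},
  {"xyz": [0,0,0],"yaw": 0},
  {"xyz": [0,0,0],"yaw": 0},
  {"xyz": [0,0,0],"yaw": 0},
  {"xyz": [0,0,0],"yaw": 0},
  {"xyz": [0,0,0],"yaw": 0},
], grip=5.2, force=60)

```text
time: 14.6
tool_pos: [0.4645, 0.2247, 0.0308]
tcp_rot: [0.659, 0.752, -0.0, -0.0]
ft_force: [-0.9, -1.8, 4.7]
grip_width: 0.057
finger_force: 59.8
```

Request:
jog_arm([
  {"xyz": [0,0,-0.3],"yaw": 0},
  {"xyz": [0,0,-0.8],"yaw": 0},
  {"xyz": [0,0,-1.5],"yaw": 0},
  {"xyz": [0,0,-2.2],"yaw": 0},
  {"xyz": [0,0,-2.5],"yaw": 0},
  {"xyz": [0,0,-2.5],"yaw": 0},
  {"xyz": [0,0,-1.5],"yaw": 0},
  {"xyz": [0,0,-0.7],"yaw": 0},
])

```text
time: 15.6
tool_pos: [0.4646, 0.2249, 0.1516]
tcp_rot: [0.659, 0.752, 0.0, 0.0]
ft_force: [0.1, -0.6, -8.3]
grip_width: 0.0573
finger_force: 59.6
```

Run:
```python
from h import *
o=env.get_obs(); print(o['tool_pos'],th(o),o['grip_width'],o['finger_force'],o['ft_force'],o['wrist_torque'])
w=snap('wrist','w6.png')['img']
# handle silhouette: orange-ish pixels, per row extent
h=cv2.cvtColor(w,cv2.COLOR_RGB2HSV); m=cv2.inRange(h,(5,60,40),(20,255,255)); m[:,:260]=0; m[:,370:]=0
for v in range(20,250,12):
    u=np.where(m[v])[0]
    if len(u): print(v,u.min(),u.max())
plan(o['tool_pos'],th(o),[([.5043,-.026,.15],th(o),8)])
```

```text
[0.4646193  0.22488778 0.1516398 ] 7.5401174447207895 0.057300498511716785 59.59176279371604 [ 0.10586006 -0.64981479 -8.25486914] [-0.23127022 -0.19365092  0.01153822]
20 286 334
32 287 333
44 287 333
56 288 332
68 288 332
80 289 332
92 289 332
104 289 332
116 289 332
128 289 333
140 289 333
152 289 333
164 289 333
176 292 330
188 295 328
[-3.17, 0.08, 0.02] -0.0
[-3.17, 0.08, 0.02] -0.0
[-3.18, 0.08, 0.02] -0.0
[-3.17, 0.08, 0.02] -0.0
[-3.18, 0.08, 0.02] -0.0
[-3.17, 0.08, 0.02] -0.0
[-3.18, 0.08, 0.02] -0.0
[-3.17, 0.08, 0.02] -0.0
-> [ 0.5043 -0.026   0.15  ] 7.5
```

Request:
jog_arm([
  {"xyz": [-1.5,0.1,0],"yaw": 0},
  {"xyz": [-3.2,0.1,0],"yaw": 0},
  {"xyz": [-4.0,0.1,0],"yaw": 0},
  {"xyz": [-4.5,0.1,0],"yaw": 0},
  {"xyz": [-4.5,0.1,0],"yaw": 0},
  {"xyz": [-4.0,0.1,0],"yaw": 0},
  {"xyz": [-2.7,0.0,0],"yaw": 0},
  {"xyz": [-1.0,0.0,0],"yaw": 0},
])

```text
time: 16.65
tool_pos: [0.5037, -0.0285, 0.1498]
tcp_rot: [0.66, 0.751, -0.0, -0.0]
ft_force: [0.1, 0.3, -7.1]
grip_width: 0.0573
finger_force: 59.6
```

Run:
```python
from h import *
o=env.get_obs(); print(o['tool_pos'],th(o),o['grip_width'],o['finger_force'],o['ft_force'],o['joint_vel'].round(2))
plan(o['tool_pos'],th(o),[([.5043,-.026,.12],th(o),1)])
```

```text
[ 0.50370489 -0.0284532   0.14978213] 7.3675536836295565 0.05728021643431377 59.60040632402524 [ 0.1236009   0.34415462 -7.14451748] [-0.11  0.01 -0.02  0.02  0.03 -0.14]
[0.24, 0.09, 2.98] -0.0
-> [ 0.5043 -0.026   0.12  ] 7.4
```

Request:
jog_arm([
  {"xyz": [0.2,0,1.0],"yaw": 0},
  {"xyz": [0,0,2.0],"yaw": 0},
  {"xyz": [0,0,1.0],"yaw": 0},
  {"xyz": [0,0,0.8],"yaw": 0},
  {"xyz": [0,0,0.6],"yaw": 0},
  {"xyz": [0,0,0.1],"yaw": 0},
  {"xyz": [0,0,0],"yaw": 0},
  {"xyz": [0,0,0],"yaw": 0},
])

```text
time: 17.65
tool_pos: [0.5028, -0.0232, 0.0971]
tcp_rot: [0.659, 0.752, 0.0, -0.001]
ft_force: [-4.3, 3.5, 8.6]
grip_width: 0.0567
finger_force: 60.1
```

Request:
jog_arm([
  {"xyz": [0,0,0.2],"yaw": 0},
  {"xyz": [0,0,0.1],"yaw": 0},
  {"xyz": [0,0,0],"yaw": 0},
  {"xyz": [0,0,0],"yaw": 0},
  {"xyz": [0,0,-1.0],"yaw": 0},
  {"xyz": [0,0,-2.0],"yaw": 0},
  {"xyz": [0,0,-2.0],"yaw": 0},
  {"xyz": [0,0,-1.0],"yaw": 0},
])

```text
time: 18.65
tool_pos: [0.5048, -0.0246, 0.1533]
tcp_rot: [0.659, 0.752, 0.001, 0.001]
ft_force: [0.4, -1.1, -7.8]
grip_width: 0.0573
finger_force: 59.7
```

Run:
```python
from h import *
o=env.get_obs(); print(o['tool_pos'],th(o),o['grip_width'],o['finger_force'],o['ft_force'],o['joint_vel'].round(2))
plan(o['tool_pos'],th(o),[([.4637,.2245,.15],th(o),8),([.4637,.2245,.033],th(o),8)])
```

```text
[ 0.50483322 -0.02457421  0.15333219] 7.5376631489222525 0.05725159613578834 59.6521582826972 [ 0.37316528 -1.12131571 -7.77014774] [-0.   -0.12 -0.05 -0.    0.2  -0.  ]
[3.15, -0.1, 0.04] -0.0
[3.15, -0.1, 0.04] -0.0
[3.16, -0.1, 0.04] -0.0
[3.15, -0.1, 0.04] -0.0
[3.16, -0.1, 0.04] -0.0
[3.15, -0.1, 0.04] -0.0
[3.16, -0.11, 0.05] -0.0
[3.15, -0.1, 0.04] -0.0
-> [0.4637 0.2245 0.15  ] 7.5
[0.0, -0.0, 1.46] -0.0
[0.0, -0.0, 1.46] -0.0
[0.0, -0.0, 1.46] -0.0
[0.0, -0.0, 1.46] -0.0
[0.0, -0.0, 1.47] -0.0
[0.0, -0.0, 1.46] -0.0
[0.0, -0.0, 1.47] -0.0
[0.0, -0.0, 1.46] -0.0
-> [0.4637 0.2245 0.033 ] 7.5
```

Request:
jog_arm([
  {"xyz": [1.2,-0.1,0],"yaw": 0},
  {"xyz": [3.0,-0.1,0],"yaw": 0},
  {"xyz": [4.4,-0.1,0],"yaw": 0},
  {"xyz": [4.6,-0.1,0],"yaw": 0},
  {"xyz": [4.6,-0.1,0],"yaw": 0},
  {"xyz": [4.0,-0.1,0],"yaw": 0},
  {"xyz": [2.4,-0.1,0],"yaw": 0},
  {"xyz": [1.0,-0.1,0],"yaw": 0},
])

```text
time: 19.65
tool_pos: [0.4609, 0.2261, 0.1515]
tcp_rot: [0.658, 0.753, -0.001, -0.001]
ft_force: [0.5, -0.5, -7.6]
grip_width: 0.0566
finger_force: 59.7
```

Run:
```python
from m import *
o=env.get_obs(); print(o['tool_pos'],th(o))
s2=snap('scene','s7.png');t2=snap('top','t7.png')
def blob(c,u,v,r):
    g=cv2.cvtColor(c['img'],cv2.COLOR_RGB2GRAY)[v-r:v+r+1,u-r:u+r+1].astype(float); k=g-130; k[k<0]=0
    yy,xx=np.mgrid[-r:r+1,-r:r+1]; return (u+(k*xx).sum()/k.sum(),v+(k*yy).sum()/k.sum(),k.sum())
for n,a,b in(('before',t,s),('after',t2,s2)):
    A=blob(a,329,213,5);B=blob(b,356,214,5); print(n,np.round(A,2),np.round(B,2),tri(A[:2],B[:2]))
print('expected scene px home',proj(s,[.5043,-.0302,.067]),'proud',proj(s,[.5043,-.0302,.077]))
cv2.imwrite('pics/z6.png',np.hstack([cv2.resize(i[195:235,335:385,::-1],(400,320),interpolation=cv2.INTER_CUBIC) for i in(s['img'],s2['img'])]))
```

```text
[0.46092405 0.22613717 0.15149998] 7.681251685393565
before [ 329.12  213.11 1043.  ] [356.14 214.36 120.  ] [ 0.50439818 -0.03129412  0.07497093]
after [328.74 212.94 997.  ] [355.55 216.59 416.  ] [ 0.50616983 -0.03064249  0.0637948 ]
expected scene px home [355.88294811 216.2741765 ] proud [355.96720813 214.11045447]
```

The pin dropped about 11 mm (scene row 214.4→216.6, expected 216.3 when home), so it is home. I'll lay the mallet down.

Request:
jog_arm([
  {"xyz": [-0.2,0.3,1.0],"yaw": 0},
  {"xyz": [0,0,2.5],"yaw": 0},
  {"xyz": [0,0,3.0],"yaw": 0},
  {"xyz": [0,0,2.5],"yaw": 0},
  {"xyz": [0,0,1.6],"yaw": 0},
  {"xyz": [0,0,0.8],"yaw": 0},
  {"xyz": [0,0,0.4],"yaw": 0},
  {"xyz": [0,0,0.1],"yaw": 0},
])

```text
time: 20.75
tool_pos: [0.4665, 0.223, 0.0341]
tcp_rot: [0.659, 0.752, 0.001, 0.0]
ft_force: [0.4, -0.9, -3.6]
grip_width: 0.0576
finger_force: 59.6
```

Request:
jog_arm([
  {"xyz": [0,0,0],"yaw": 0},
  {"xyz": [0,0,0],"yaw": 0},
  {"xyz": [0,0,0],"yaw": 0},
  {"xyz": [0,0,0],"yaw": 0},
  {"xyz": [0,0,0],"yaw": 0},
  {"xyz": [0,0,0],"yaw": 0},
  {"xyz": [0,0,0],"yaw": 0},
  {"xyz": [0,0,0],"yaw": 0},
], grip=8.7)

```text
time: 21.75
tool_pos: [0.4658, 0.223, 0.0336]
tcp_rot: [0.659, 0.752, -0.0, -0.0]
ft_force: [-0.0, -0.3, 0.3]
grip_width: 0.087
finger_force: 0.0
```

Request:
jog_arm([
  {"xyz": [0,0,-1],"yaw": 0},
  {"xyz": [0,0,-2.5],"yaw": 0},
  {"xyz": [0,0,-3.5],"yaw": 0},
  {"xyz": [0,0,-4],"yaw": 0},
  {"xyz": [0,0,-3.0],"yaw": 0},
  {"xyz": [0,0,-1.0],"yaw": 0},
  {"xyz": [0,0,0],"yaw": 0},
  {"xyz": [0,0,0],"yaw": 0},
])

```text
time: 22.75
tool_pos: [0.4649, 0.2227, 0.1825]
tcp_rot: [0.659, 0.752, -0.001, -0.001]
ft_force: [0.3, -0.0, -0.7]
grip_width: 0.0868
finger_force: 0.0
```

Run:
```python
from m import *
o=env.get_obs(); print(o['tool_pos'],th(o),o['joint_positions'])
# refine turntable axis: stud blob & disc from the two fixed cameras
s2=snap('scene','s8.png');t2=snap('top','t8.png')
d=cv2.absdiff(t2['img'],t['img']).max(2)[205:260,190:275]; print('mallet diff px',(d>40).sum())
h=cv2.cvtColor(t2['img'],cv2.COLOR_RGB2HSV)[210:245,195:270]; m=cv2.inRange(h,(5,90,60),(20,255,255)); ys,xs=np.where(m); print('handle px',xs.min()+195,xs.max()+195,ys.min()+210,ys.max()+210)
plan(o['tool_pos'],th(o),[([.5405,-.0995,.17],th(o)+82,8)])
```

```text
[0.46492248 0.22273784 0.1824571 ] 7.5319199450582515 [ 2.29779039e-01  4.38466012e-01  1.74564413e+00 -3.31343235e-05
  9.60229986e-01  9.83408665e-02]
mallet diff px 3737
handle px 214 222 229 237
[-4.12, 0.41, 0.16] -10.2
[-4.12, -0.33, 0.16] -10.3
[-4.0, -1.06, 0.15] -10.2
[-3.75, -1.75, 0.16] -10.3
[-3.38, -2.39, 0.15] -10.2
[-2.9, -2.95, 0.16] -10.3
[-2.32, -3.42, 0.15] -10.2
[-1.68, -3.78, 0.16] -10.3
-> [ 0.5405 -0.0995  0.17  ] 89.5
```

Request:
jog_arm([
  {"xyz": [-4.1,0.4,0.1],"yaw": -10.2},
  {"xyz": [-4.1,-0.3,0.1],"yaw": -10.3},
  {"xyz": [-4.0,-1.1,0.2],"yaw": -10.2},
  {"xyz": [-3.7,-1.7,0.2],"yaw": -10.3},
  {"xyz": [-3.4,-2.4,0.2],"yaw": -10.2},
  {"xyz": [-2.9,-2.9,0.2],"yaw": -10.3},
  {"xyz": [-2.3,-3.4,0.1],"yaw": -10.2},
  {"xyz": [-1.7,-3.8,0.1],"yaw": -10.3},
], grip=6.0)

```text
time: 23.85
tool_pos: [0.5414, -0.0991, 0.1704]
tcp_rot: [0.001, 1.0, 0.0, -0.001]
ft_force: [-0.5, -0.1, 0.0]
grip_width: 0.0602
finger_force: 0.0
```

Run:
```python
from m import *
import pickle
w=env.read_camera('wrist'); o=env.get_obs(); w=snap('wrist','w9.png'); pickle.dump((o,w),open('w9.pkl','wb'))
print(o['tool_pos'],th(o),o['joint_positions'],o['joint_vel'].round(2))
T=np.eye(4);T[:3,:3]=R.from_quat(o['tcp_rot']).as_matrix();T[:3,3]=o['tool_pos']
c=dict(K=w['K'],T=T@np.array(w['tool_from_camera']))
print('stud px',proj(c,[.5405,-.0995,.104]),'nut px',proj(c,[.5405,-.0995,.087]),'pin',proj(c,[.5043,-.0302,.067]))
i=w['img'][:,:,::-1].copy()
t2=cv2.imread('pics/t8.png')[205:255,190:280]
v=np.zeros((600,800,3),np.uint8); v[:400,:640]=i; v[400:600,:360]=cv2.resize(t2,(360,200))
v[400:600,400:800]=cv2.resize(cv2.imread('pics/s8.png')[185:255,280:420],(400,200)); cv2.imwrite('pics/z9.png',v)
```

```text
[ 0.54406993 -0.10478738  0.17068516] 90.04901484472084 [-0.39018183  0.49972311  1.66687963 -0.00385104  0.97140268 -1.95967134] [ 0.04 -0.01  0.01  0.03 -0.02  0.38]
stud px [319.79784827 207.53926513] nut px [319.4450949  202.02105649] pin [396.09073795 157.58975398]
```

View pics/z9.png

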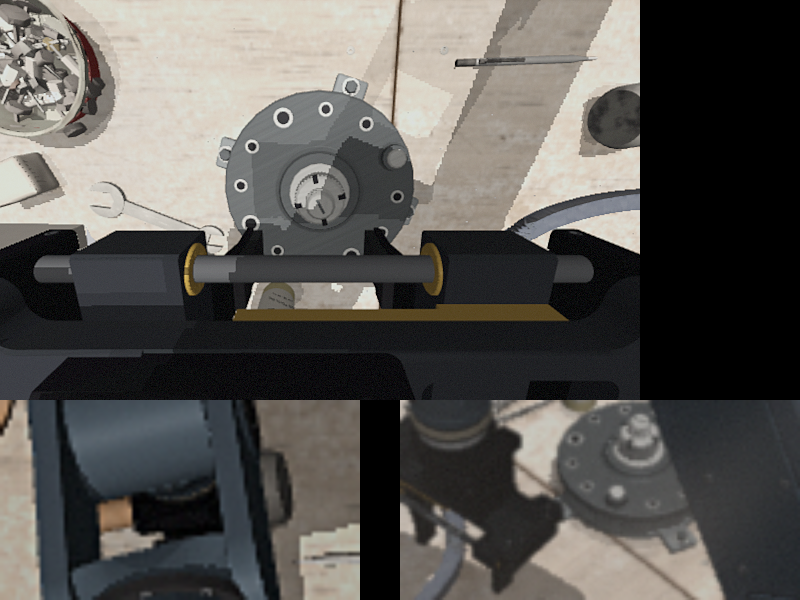

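The wrist view shows the stud at (319,206) and the pin at (396,157), within 2 px of prediction. The four nut slots are centred on (320,201), predicted 202, so the axis is confirmed. I'll descend onto the nut.

Request:
jog_arm([
  {"xyz": [0.36,0.53,0],"yaw": 0},
  {"xyz": [0,0,1.5],"yaw": 0},
  {"xyz": [0,0,2.0],"yaw": 0},
  {"xyz": [0,0,2.0],"yaw": 0},
  {"xyz": [0,0,1.5],"yaw": 0},
  {"xyz": [0,0,0.9],"yaw": 0},
  {"xyz": [0,0,0.6],"yaw": 0},
  {"xyz": [0,0,0],"yaw": 0},
])

```text
time: 24.95
tool_pos: [0.5381, -0.0926, 0.0865]
tcp_rot: [0.004, 1.0, 0.0, -0.0]
ft_force: [1.0, -0.5, -0.4]
grip_width: 0.0601
finger_force: 0.0
```

Request:
jog_arm([
  {"xyz": [0,0,0],"yaw": 0},
  {"xyz": [0,0,0],"yaw": 0},
  {"xyz": [0,0,0],"yaw": 0},
  {"xyz": [0,0,0],"yaw": 0},
  {"xyz": [0,0,0],"yaw": 0},
  {"xyz": [0,0,0],"yaw": 0},
  {"xyz": [0,0,0],"yaw": 0},
  {"xyz": [0,0,0],"yaw": 0},
])

```text
time: 25.95
tool_pos: [0.5381, -0.0926, 0.0866]
tcp_rot: [0.004, 1.0, 0.0, -0.0]
ft_force: [0.4, -0.3, -0.4]
grip_width: 0.0601
finger_force: 0.0
```

Request:
jog_arm([
  {"xyz": [-0.24,-0.35,0],"yaw": 0},
  {"xyz": [0,-0.34,0.15],"yaw": 0},
  {"xyz": [0,0,0],"yaw": 0},
  {"xyz": [0,0,0],"yaw": 0},
  {"xyz": [0,0,0],"yaw": 0},
  {"xyz": [0,0,0],"yaw": 0},
  {"xyz": [0,0,0],"yaw": 0},
  {"xyz": [0,0,0],"yaw": 0},
])

```text
time: 26.95
tool_pos: [0.5405, -0.0995, 0.0852]
tcp_rot: [0.004, 1.0, -0.0, 0.0]
ft_force: [-0.1, -0.6, 0.6]
grip_width: 0.0598
finger_force: 0.0
```

Request:
jog_arm([
  {"xyz": [0,0,0],"yaw": 0},
  {"xyz": [0,0,0],"yaw": 0},
  {"xyz": [0,0,0],"yaw": 0},
  {"xyz": [0,0,0],"yaw": 0},
  {"xyz": [0,0,0],"yaw": 0},
  {"xyz": [0,0,0],"yaw": 0},
  {"xyz": [0,0,0],"yaw": 0},
  {"xyz": [0,0,0],"yaw": 0},
], grip=4.0, force=30)

```text
time: 27.95
tool_pos: [0.5408, -0.0996, 0.0858]
tcp_rot: [0.004, 1.0, -0.0, 0.0]
ft_force: [-0.6, 0.3, 5.8]
grip_width: 0.0403
finger_force: 2.9
```

```bash
cat > st.py <<'E'
from h import *
o=env.get_obs()
print(round(o['time'],2),o['tool_pos'].round(4),round(th(o),2),'j6',o['joint_positions'][5].round(3),'w',round(o['grip_width'],4),round(o['finger_force'],1),'F',o['ft_force'].round(1),'M',o['wrist_torque'].round(2))
E
python3 st.py
```

```text
27.95 [ 0.5408 -0.0996  0.0858] 89.53 j6 -1.948 w 0.0403 2.9 F [-0.6  0.3  5.8] M [ 0.2   0.03 -0.03]
```

Request:
jog_arm([
  {"xyz": [0,0,0],"yaw": 0},
  {"xyz": [0,0,0],"yaw": 0},
  {"xyz": [0,0,0],"yaw": 0},
  {"xyz": [0,0,0.2],"yaw": 0},
  {"xyz": [0,0,0.2],"yaw": 0},
  {"xyz": [0,0,0],"yaw": 0},
  {"xyz": [0,0,0],"yaw": 0},
  {"xyz": [0,0,0],"yaw": 0},
], grip=5.6)

```text
time: 28.95
tool_pos: [0.5406, -0.0996, 0.0812]
tcp_rot: [0.004, 1.0, -0.0, 0.0]
ft_force: [-0.7, 0.3, -0.7]
grip_width: 0.0559
finger_force: 0.0
```

Request:
jog_arm([
  {"xyz": [0,0,0.2],"yaw": 0},
  {"xyz": [0,0,0.1],"yaw": 0},
  {"xyz": [0,0,0.1],"yaw": 0},
  {"xyz": [0,0,0],"yaw": 0},
  {"xyz": [0,0,0],"yaw": 0},
  {"xyz": [0,0,0],"yaw": 0},
  {"xyz": [0,0,0],"yaw": 0},
  {"xyz": [0,0,0],"yaw": 0},
])

```text
time: 29.95
tool_pos: [0.5405, -0.0996, 0.0772]
tcp_rot: [0.004, 1.0, -0.0, 0.0]
ft_force: [0.2, 0.9, -0.2]
grip_width: 0.0561
finger_force: 0.0
```

Request:
jog_arm([
  {"xyz": [0,0,0],"yaw": 0},
  {"xyz": [0,0,0],"yaw": 0},
  {"xyz": [0,0,0],"yaw": 0},
  {"xyz": [0,0,0],"yaw": 0},
  {"xyz": [0,0,0],"yaw": 0},
  {"xyz": [0,0,0],"yaw": 0},
  {"xyz": [0,0,0],"yaw": 0},
  {"xyz": [0,0,0],"yaw": 0},
], grip=4.0, force=30)

```text
time: 30.95
tool_pos: [0.5405, -0.0996, 0.0772]
tcp_rot: [0.004, 1.0, -0.0, 0.0]
ft_force: [-0.2, 0.9, 0.3]
grip_width: 0.0438
finger_force: 30.0
```

```bash
python3 st.py
```

```text
30.95 [ 0.5405 -0.0996  0.0772] 89.54 j6 -1.948 w 0.0438 30.0 F [-0.2  0.9  0.3] M [ 0.09 -0.14 -0.  ]
```

Request:
jog_arm([
  {"xyz": [0,0,0],"yaw": 4},
  {"xyz": [0,0,0],"yaw": 8},
  {"xyz": [0,0,0],"yaw": 10},
  {"xyz": [0,0,0],"yaw": 10},
  {"xyz": [0,0,0],"yaw": 10},
  {"xyz": [0,0,0],"yaw": 10},
  {"xyz": [0,0,0],"yaw": 8},
  {"xyz": [0,0,0],"yaw": 0},
])

```text
time: 31.95
tool_pos: [0.5401, -0.1002, 0.0767]
tcp_rot: [0.503, 0.864, -0.001, -0.0]
ft_force: [-1.5, -4.1, -3.7]
grip_width: 0.0436
finger_force: 30.0
```

```bash
python3 st.py
```

```text
31.95 [ 0.5401 -0.1002  0.0767] 29.63 j6 -0.902 w 0.0436 30.0 F [-1.5 -4.1 -3.7] M [-0.71  0.05 -0.09]
```

Request:
jog_arm([
  {"xyz": [0,0,0.03],"yaw": 6},
  {"xyz": [0,0,0],"yaw": 10},
  {"xyz": [0,0,0.03],"yaw": 10},
  {"xyz": [0,0,0],"yaw": 10},
  {"xyz": [0,0,0],"yaw": 10},
  {"xyz": [0,0,0],"yaw": 4},
  {"xyz": [0,0,0],"yaw": 0},
  {"xyz": [0,0,0],"yaw": 0},
])

```text
time: 32.95
tool_pos: [0.5394, -0.1003, 0.0763]
tcp_rot: [0.821, 0.571, -0.001, -0.0]
ft_force: [-2.5, -5.1, -1.7]
grip_width: 0.0439
finger_force: 30.0
```

```bash
python3 st.py
```

```text
32.95 [ 0.5394 -0.1003  0.0763] -20.29 j6 -0.031 w 0.0439 30.0 F [-2.5 -5.1 -1.7] M [-0.93  0.37 -0.15]
```

Request:
jog_arm([
  {"xyz": [0,0,0.03],"yaw": 6},
  {"xyz": [0,0,0],"yaw": 8},
  {"xyz": [0,0,0],"yaw": 8},
  {"xyz": [0,0,0],"yaw": 8},
  {"xyz": [0,0,0],"yaw": 4},
  {"xyz": [0,0,0],"yaw": 0},
  {"xyz": [0,0,0],"yaw": 0},
  {"xyz": [0,0,0],"yaw": 0},
])

```text
time: 33.95
tool_pos: [0.539, -0.1, 0.076]
tcp_rot: [0.952, 0.307, -0.002, -0.0]
ft_force: [-3.5, -4.8, 0.2]
grip_width: 0.0439
finger_force: 30.0
```

```bash
python3 st.py
```

```text
33.95 [ 0.539 -0.1    0.076] -54.29 j6 0.563 w 0.0439 30.0 F [-3.5 -4.8  0.2] M [-0.82  0.54 -0.12]
```

Request:
jog_arm([
  {"xyz": [0,0,0.03],"yaw": 5},
  {"xyz": [0,0,0],"yaw": 7},
  {"xyz": [0,0,0],"yaw": 7},
  {"xyz": [0,0,0],"yaw": 6},
  {"xyz": [0,0,0],"yaw": 0},
  {"xyz": [0,0,0],"yaw": 0},
  {"xyz": [0,0,0],"yaw": 0},
  {"xyz": [0,0,0],"yaw": 0},
])

```text
time: 34.95
tool_pos: [0.54, -0.0995, 0.0759]
tcp_rot: [0.996, 0.092, -0.001, -0.0]
ft_force: [-3.5, -1.5, 0.4]
grip_width: 0.0437
finger_force: 30.0
```

```bash
python3 st.py
```

```text
34.95 [ 0.54   -0.0995  0.0759] -79.39 j6 1.0 w 0.0437 30.0 F [-3.5 -1.5  0.4] M [-0.23  0.51  0.62]
```

Request:
jog_arm([
  {"xyz": [0,0,0.03],"yaw": 5},
  {"xyz": [0,0,0],"yaw": 7},
  {"xyz": [0,0,0],"yaw": 7},
  {"xyz": [0,0,0],"yaw": 6},
  {"xyz": [0,0,0],"yaw": 0},
  {"xyz": [0,0,0],"yaw": 0},
  {"xyz": [0,0,0],"yaw": 0},
  {"xyz": [0,0,0],"yaw": 0},
])

```text
time: 35.95
tool_pos: [0.5427, -0.1004, 0.0764]
tcp_rot: [0.992, -0.126, 0.003, 0.001]
ft_force: [4.8, -1.9, 1.8]
grip_width: 0.0439
finger_force: 30.0
```

```bash
python3 st.py
```

```text
35.95 [ 0.5427 -0.1004  0.0764] -104.45 j6 1.437 w 0.0439 30.0 F [ 4.8 -1.9  1.8] M [-0.46 -0.79  0.7 ]
```

Torque jumped from the drag level to a steady 0.62–0.70 N·m over the last two moves, so the nut has bottomed and the fingers are slipping on it. I'll back off a quarter turn.

Request:
jog_arm([
  {"xyz": [0,0,0],"yaw": -5},
  {"xyz": [0,0,0],"yaw": -8},
  {"xyz": [0,0,0],"yaw": -8},
  {"xyz": [0,0,0],"yaw": -8},
  {"xyz": [0,0,0],"yaw": -8},
  {"xyz": [0,0,0],"yaw": -5},
  {"xyz": [0,0,0],"yaw": 0},
  {"xyz": [0,0,0],"yaw": 0},
])

```text
time: 36.95
tool_pos: [0.5425, -0.0982, 0.0767]
tcp_rot: [0.972, 0.236, 0.003, -0.001]
ft_force: [5.4, 3.8, 7.0]
grip_width: 0.044
finger_force: 30.0
```

```bash
python3 st.py
```

```text
36.95 [ 0.5425 -0.0982  0.0767] -62.7 j6 0.706 w 0.044 30.0 F [5.4 3.8 7. ] M [ 0.61 -0.93  0.08]
```

Request:
jog_arm([
  {"xyz": [0,0,0],"yaw": -6},
  {"xyz": [0,0,0],"yaw": -9},
  {"xyz": [0,0,0],"yaw": -10},
  {"xyz": [0,0,0],"yaw": -10},
  {"xyz": [0,0,0],"yaw": -9},
  {"xyz": [0,0,0],"yaw": -6},
  {"xyz": [0,0,0],"yaw": 0},
  {"xyz": [0,0,0],"yaw": 0},
])

```text
time: 37.95
tool_pos: [0.5403, -0.0965, 0.077]
tcp_rot: [0.781, 0.624, 0.002, -0.002]
ft_force: [2.5, 7.2, 12.1]
grip_width: 0.0439
finger_force: 30.0
```

```bash
python3 st.py
cat > slot.py <<'E'
from m import *
import glob
# pin & mallet check plus nut angle picture data
s2=snap('scene','s20.png');t2=snap('top','t20.png')
h=cv2.cvtColor(s2['img'],cv2.COLOR_RGB2HSV)[240:325,255:345];h0=cv2.cvtColor(s['img'],cv2.COLOR_RGB2HSV)[240:325,255:345]
for x in(h0,h):
    m=cv2.inRange(x,(5,90,60),(20,255,255)); ys,xs=np.where(m); print('handle',xs.mean()+255,ys.mean()+240,len(xs))
d=cv2.absdiff(s2['img'],s['img']).max(2)[255:300,290:325]; print('head region diff',(d>30).mean())
E
python3 slot.py
```

```text
37.95 [ 0.5403 -0.0965  0.077 ] -12.71 j6 -0.167 w 0.0439 30.0 F [ 2.5  7.2 12.1] M [ 1.17 -0.48  0.08]
handle 283.140243902439 298.5182926829268 164
handle 282.7611111111111 297.99444444444447 180
head region diff 0.16317460317460317
```

Request:
jog_arm([
  {"xyz": [0,0,0],"yaw": 0},
  {"xyz": [0,0,0],"yaw": 0},
  {"xyz": [0,0,0],"yaw": 0},
  {"xyz": [0,0,0],"yaw": 0},
  {"xyz": [0,0,0],"yaw": 0},
  {"xyz": [0,0,0],"yaw": 0},
  {"xyz": [0,0,0],"yaw": 0},
  {"xyz": [0,0,0],"yaw": 0},
])

```text
time: 39.05
tool_pos: [0.5403, -0.0965, 0.077]
tcp_rot: [0.781, 0.625, 0.002, -0.002]
ft_force: [2.6, 7.1, 12.7]
grip_width: 0.0438
finger_force: 30.0
```

```bash
python3 st.py; python3 -c "
from workcell import env
print(env.sign_off())"
```

```text
39.05 [ 0.5403 -0.0965  0.077 ] -12.71 j6 -0.167 w 0.0438 30.0 F [ 2.6  7.1 12.7] M [ 1.21 -0.46  0.07]
the job is handed in; nothing more can be done
None
```

The job is handed in (no verdict returned): the pin was pressed home with the mallet, gripped by its head because it drooped when held by the handle; the mallet is back on the bench, and the nut was run down to its stop, backed off about 92° and is still held at 30 N.

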